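# Laser weld bench: guard the loaded chamber, open the empty one

## Task

Two white weld chambers stand on the bench, each with an amber guard on top left part-way along its track. First slide the guard of the chamber that has a brass bush in its chuck fully shut so that it can be welded; then slide the guard of the other chamber, whose chuck is empty, fully open for its next part. Leave both there and let go.

Things in the scene. Friction and masses are not known exactly. Their poses are not given: they have to be found in the camera images.
- loaded_guard (a joint): Guard of the LOADED chamber, with a brass bush (50 mm across and tall) in its chuck. Amber clear pane, 150 mm by 126 mm along its track, sliding level on top of a white box 190 x 280 x 110 mm. 0 = fully shut over the opening, 0.12 m = fully open (stops at both); metres slid along the fin's +y. Starts part-way, stays where left, about 3 N to move. To be shut.
- loaded_handle (a point): Grip of the loaded chamber's guard. Mid-point of the red upright fin on that guard: 16 mm thick along y, 60 mm long along x, 45 mm tall above the guard; the point is 27 mm above the guard's top face, 18 mm below the fin's top, 147 mm above the table. Moves with the guard. Its y axis is the slide direction: +y opens, -y shuts; z up. Side rails around it rise 124 mm above the table.
- empty_guard (a joint): Guard of the EMPTY chamber: same box, but no bush in its chuck. Amber clear pane, 150 mm by 126 mm along its track, sliding level on top of a white box 190 x 280 x 110 mm. 0 = fully shut over the opening, 0.12 m = fully open (stops at both); metres slid along the fin's +y. Starts part-way, stays where left, about 3 N to move. To be opened.
- empty_handle (a point): Grip of the empty chamber's guard. Mid-point of the red upright fin on that guard: 16 mm thick along y, 60 mm long along x, 45 mm tall above the guard; the point is 27 mm above the guard's top face, 18 mm below the fin's top, 147 mm above the table. Moves with the guard. Its y axis is the slide direction: +y opens, -y shuts; z up. Side rails around it rise 124 mm above the table.

How it is judged:
By the outcome, as a careful person would: the job done as asked, in the order asked, and still so for the second after the job is handed in, with the robot touching nothing.
It also fails if it takes over 43 s, if anything falls off the work surface, if the arm or the gripper's body presses on something with over 40 N, if the wrist force passes 120 N, or if a joint passes its speed limit or range.

## Robot

A 6-joint arm with a two-finger parallel gripper is mounted at the origin on the work surface. World frame = base frame: x ahead of the robot, y to its left, z up, the work surface at z = 0. Lengths are in m, angles in degrees, forces in N, time in s.
With the tool pointing down it reaches from about 0.35 to 0.875 m from the base axis. Payload 4.2 kg.
Tool frame: the origin (TCP) lies between the finger pads; the fingertips stand 25 mm ahead of it and the grasp point (between the pads) lies 6 mm ahead of it (r.tips_ahead is the distance from the TCP to the fingertips, in m); z points along the fingers, y is the direction in which the jaws open and shut (so a half turn about z gives the same grasp; the last joint's range is limited). The gripper opens to 87 mm and grips with 3 to 60 N. Pads are 19 mm wide; open, the fingers measure 117 mm over their backs; the gripper's body (75 mm by 190 mm) begins 51 mm behind the grasp point.
Start: joints at [86.265, 22.042, 0.453, 0, -68.411, -14.817], TCP at [0.199, 0.593, 0.248] pointing down, gripper open.
Joint ranges: [-179.83, 179.83], [-69.29, 118.12], [-61.27, 80.66], [-181.25, 117.63], [-171.15, -9.14], [-177.46, 177.46]. Speed limits (degrees/s): [159.86, 159.86, 180, 180, 180, 180].

## Interface

Orientations are given as a 3x3 rotation matrix whose columns are the frame's x, y, z axes.
In Python, from station import r, vision, finish_job gives the robot as it stands.
- The arm moves only by the shell command python3 -m jog 'ROWS'. ROWS is a JSON object of lists of equal length, an entry for each row: "rot": the turn, a rotation vector about the world's x, y, z in degrees, a list of three; "delta_pos": the shift along the world's x, y, z in mm, a list of three; "grip": the opening in per cent of the stroke, from 0 (shut) to 100 (fully open). A call has 1 to 10 rows; each row shifts and turns the commanded pose from where the row before left it; what a row does not reach is not made up. A row lasts 1/12 s, in which the tool goes at most 41.7 mm and 7.16 degrees, less where a joint would pass 70% of its speed; a pose out of reach is approached as far as the arm can. A call with a gripper value outside its range is refused whole. The fingers move at their own pace and stop on an object; the grip force is fixed at half the most. Time passes only in rows, so rows that do not move let the fingers close. It gives the time, the measured TCP pose, the force and the opening at its end, in the units of the state.
- r.sense(): the state, without advancing time (a new reading comes with each control period).
- vision.capture(name): name is "scene" or "top" or "wrist"; returns a dict with "frame" (384x512x3 uint8, red, green, blue), "K" (3x3 intrinsics, pixels), "xyz" and "orientation" of the camera in the world. Camera axes: x right, y up, looking along -z (the intrinsics and any distortion apply to the point x, -y, -z); pixel columns grow to the right and rows downward; lengths in m; the calibration is good to about 2 mm. A picture is of the moment at which its call begins. There is no depth.
- finish_job(): hands the job in, once; it reports no verdict.
The state is a dict: "time_s": time; "joints": joint angles; "joint_velocities": joint speeds; "effort": joint torques, N m; "tcp_pos": TCP position; "ee_rot": TCP orientation; "wrist_force": force on the tool from outside, world axes, zero at the start; "moment": the same for the moment, N m; "gripper_width": opening from 0.0 (shut) to 1.0 (fully open).
Only numpy, scipy, OpenCV 4.12 (cv2) and the standard library are available. Lean on these libraries where they do the work, as an engineer would, in place of code of your own. Each camera call takes 0.05 s, during which the arm holds its last target. There are 200 camera calls.

## Working session

There is one attempt and no reset: what is moved stays moved. The work goes in short steps, Python scripts to look and compute and a shell command to move; the robot and the scene stay as the last step left them, time stands still between calls to the robot, and variables do not carry over. Pictures are saved under pics/ and viewed, about 8 in all and at most 12, crops included, and the job is handed in when it is done.

```bash
mkdir -p pics; python3 - <<'E'
from station import r, vision
import cv2,numpy as np,pickle
d={n:vision.capture(n) for n in("scene","top")}
pickle.dump(d,open('d.pkl','wb'))
im=np.hstack([d[n]["frame"] for n in d])
for n in d: cv2.imwrite(f'pics/{n}0.png',cv2.resize(d[n]["frame"][...,::-1],(800,600),interpolation=cv2.INTER_CUBIC)); print(n,d[n]["xyz"],d[n]["K"],d[n]["orientation"],d[n].keys())
print(r.sense())
E
```

```text
scene [ 1.13888641 -0.37022566  0.75071661] [[445.76273539   0.         253.4366439 ]
 [  0.         445.76273539 189.64620931]
 [  0.           0.           1.        ]] [[ 0.48028187 -0.56435956  0.67143698]
 [ 0.87702743  0.29822863 -0.37667303]
 [ 0.0123373   0.76977787  0.63819262]] dict_keys(['frame', 'K', 'xyz', 'orientation'])
top [ 0.42094773 -0.05665154  0.88959403] [[367.07265362   0.         258.25284091]
 [  0.         367.07265362 188.28591058]
 [  0.           0.           1.        ]] [[-0.01169758  0.98328283 -0.1817087 ]
 [-0.99932138 -0.01784333 -0.03222408]
 [-0.03492767  0.18120844  0.98282428]] dict_keys(['frame', 'K', 'xyz', 'orientation'])
{'time_s': 0.1, 'joints': array([ 8.62630586e+01,  2.20880899e+01,  3.86537138e-01, -2.37891074e-02,
       -6.84117868e+01, -1.48172729e+01]), 'joint_velocities': array([-0.1157685 , -0.16247641,  0.1942918 , -0.0137449 ,  0.04523959,
        0.08379363]), 'effort': array([-3.67075736e-04, -3.91692424e+01,  1.87934357e+01,  4.23181146e+00,
        1.34557433e-02, -7.30264583e-05]), 'tcp_pos': array([0.19870115, 0.59205121, 0.24654731]), 'ee_rot': array([[ 9.47974282e-01, -3.18346502e-01, -5.14177280e-04],
       [-3.18346890e-01, -9.47972289e-01, -1.94874846e-03],
       [ 1.32951442e-04,  2.01105016e-03, -9.99997969e-01]]), 'wrist_force': array([-0.26399095, -0.13085423, -0.74150539]), 'moment': array([ 0.04316261,  0.05742723, -0.04016515]), 'gripper_width': 1.0004782649251927}
```

View pics/scene0.png

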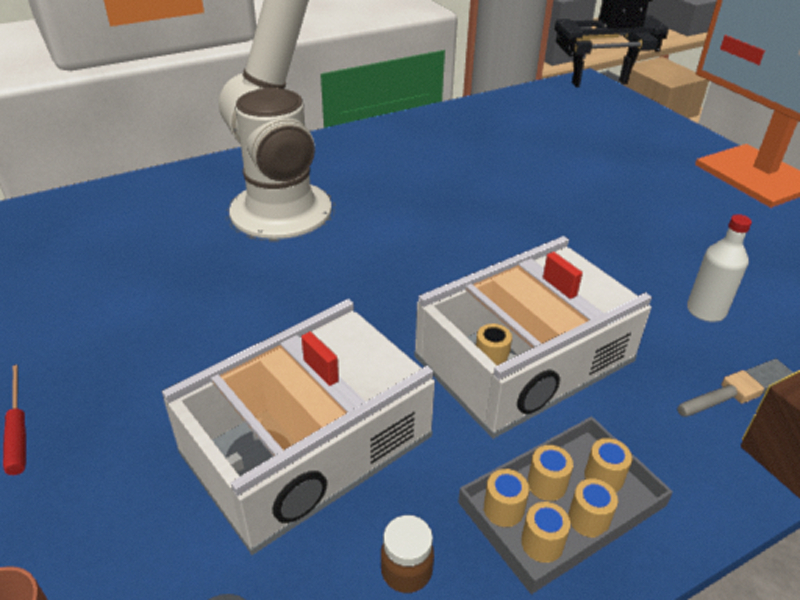

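View pics/top0.png

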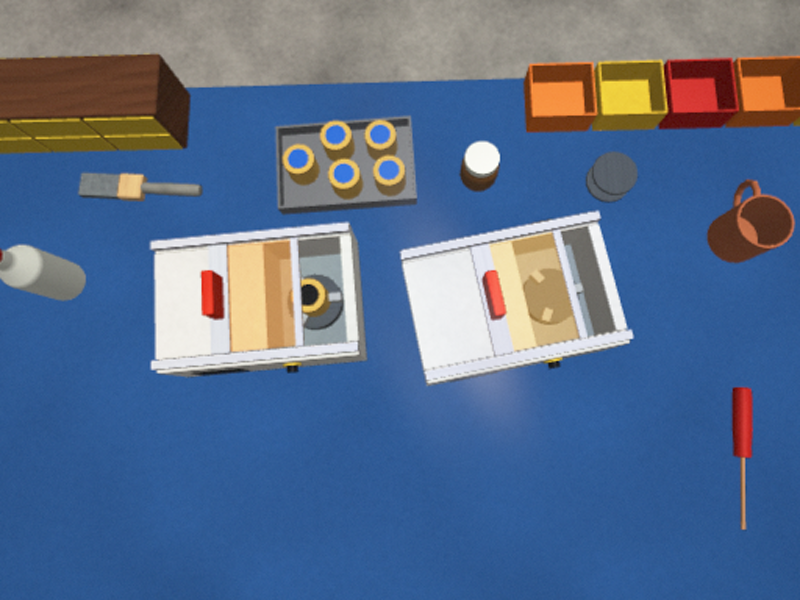

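The brass bush shows in the chuck of the chamber on the left in the top view, at about (312,295). That chamber lies at world +y. The right-hand chamber's chuck, seen through its pane at about (548,295), is empty. The fins are at (211,295) and (494,295). Next I measure them.

```bash
cat > h.py <<'E'
import numpy as np,cv2
def ray(d,p):
    K=d["K"]; v=np.array([(p[0]-K[0,2])/K[0,0],-(p[1]-K[1,2])/K[1,1],-1]); return np.array(d["xyz"]),np.array(d["orientation"])@v
def onz(d,p,z):
    o,v=ray(d,p); return o+v*(z-o[2])/v[2]
def tri(d1,p1,d2,p2):
    A=[];b=[]
    for d,p in((d1,p1),(d2,p2)):
        o,v=ray(d,p); v=v/np.linalg.norm(v); P=np.eye(3)-np.outer(v,v); A.append(P); b.append(P@o)
    return np.linalg.lstsq(np.vstack(A),np.hstack(b),rcond=None)[0]
def reds(d,amin=60):
    h=cv2.cvtColor(d["frame"],cv2.COLOR_RGB2HSV)
    m=(((h[...,0]<6)|(h[...,0]>174))&(h[...,1]>190)&(h[...,2]>90)).astype(np.uint8)
    n,l,s,c=cv2.connectedComponentsWithStats(m)
    return [(c[i],s[i],l==i) for i in range(1,n) if s[i,4]>amin]
E
python3 - <<'E'
import pickle,numpy as np,cv2
from h import *
d=pickle.load(open('d.pkl','rb'))
for n in d:
    for c,s,m in reds(d[n]):
        print(n,c.round(1),s, onz(d[n],c,.147).round(3) , cv2.minAreaRect(np.argwhere(m)[:,::-1].astype(np.float32)))
        vs=cv2.cvtColor(d[n]["frame"],cv2.COLOR_RGB2HSV)[...,2][m]; print(np.percentile(vs,[5,25,50,75,95]))
t=d["top"]
for a,b in(((151,244),(350,226)),((152,366),(358,345)),((402,254),(598,215)),((427,381),(632,336))):
    A,B=[onz(t,np.array(p)*.64,.124)[:2] for p in(a,b)]; e=A-B
    print(A.round(3),B.round(3),np.hypot(*e).round(3),np.degrees(np.arctan2(e[1],e[0])).round(2))
print('bottle',onz(t,(0.64*5,.64*260),.2),onz(t,(0.64*70,.64*285),.0))
E
```

```text
scene [474.7  31.6] [462  24  26  17 199] [0.074 1.173 0.147] ((474.65234375, 31.415679931640625), (25.673416137695312, 7.99574613571167), 22.380136489868164)
[127. 128. 129. 130. 132.]
scene [473.4 143. ] [467 139  13   9  78] [0.599 0.55  0.147] ((473.0, 143.0), (8.0, 12.0), 90.0)
[103.  122.  136.5 173.  176. ]
scene [359.5 175.6] [349 162  23  28 381] [0.571 0.217 0.147] ((359.0946044921875, 175.5675506591797), (27.783184051513672, 16.39091682434082), 35.53767395019531)
[130. 132. 134. 152. 210.]
scene [204.5 229.1] [194 213  22  33 399] [ 0.564 -0.153  0.147] ((204.50001525878906, 229.00001525878906), (34.64822769165039, 14.849242210388184), 45.0)
[132.9 136.  140.  205.  211. ]
scene [  8.8 282.6] [  3 262  12  41 331] [ 0.526 -0.495  0.147] ((8.5, 282.0), (40.0, 11.0), 90.0)
[100.  122.  152.  171.  175.5]
top [446.2  58.6] [427  38  46  38 896] [ 0.836 -0.442  0.147] ((449.30548095703125, 55.65205383300781), (37.79120635986328, 43.18247604370117), 83.9909896850586)
[102. 163. 212. 215. 217.]
top [135.1 187.8] [129 173  13  30 345] [0.564 0.224 0.147] ((135.0, 187.5), (29.0, 12.0), 90.0)
[123.2 127.  217.  235.  240. ]
top [474.6 269.1] [469 248  12  45 448] [ 0.391 -0.45   0.147] ((474.5, 270.0), (44.0, 11.0), 90.0)
[100.35 136.   175.   197.   210.  ]
[0.641 0.322] [0.66  0.042] 0.281 94.07
[0.47  0.309] [0.494 0.03 ] 0.28 94.96
[ 0.619 -0.03 ] [ 0.668 -0.301] 0.275 100.41
[ 0.445 -0.061] [ 0.501 -0.333] 0.277 101.51
bottle [0.6017318  0.47124313 0.2       ] [0.61032092 0.51166367 0.        ]
```

```bash
python3 - <<'E'
import pickle,numpy as np,cv2
from h import *
d=pickle.load(open('d.pkl','rb'))
for n,boxes in(("top",((120,165,30,45),(300,165,35,45))),("scene",((340,155,40,45),(188,205,40,50)))):
    f=d[n]["frame"].astype(int)
    for x,y,w,h in boxes:
        s=f[y:y+h,x:x+w]; m=(s[...,0]>180)&(s[...,1]<90)&(s[...,2]<90)
        k,l,st,c=cv2.connectedComponentsWithStats(m.astype(np.uint8)); i=1+st[1:,4].argmax()
        p=np.argwhere(l==i)[:,::-1]+[x,y]
        P=np.array([onz(d[n],q,.165)[:2] for q in p])
        rc=cv2.minAreaRect((P*1000).astype(np.float32))
        print(n,len(p),P.mean(0).round(4),rc)
E
```

```text
top 193 [0.5628 0.2235] ((563.3057861328125, 223.12425231933594), (56.49229049682617, 14.353697776794434), 3.029381036758423)
top 35 [ 0.5614 -0.1433] ((556.7047119140625, -143.43150329589844), (51.55436325073242, 4.7879791259765625), 5.3524394035339355)
scene 93 [0.569  0.2186] ((568.1913452148438, 218.6875762939453), (57.54808807373047, 12.928969383239746), 5.2593464851379395)
scene 152 [ 0.5615 -0.1534] ((561.271240234375, -153.51773071289062), (57.35731887817383, 12.230267524719238), 9.211488723754883)
```

```bash
python3 -m jog '{"rot":[[0,0,2.3],[0,0,2.3],[0,0,2.3],[0,0,2.3],[0,0,2.3],[0,0,2.3],[0,0,2.3],[0,0,2.3],[0,0,2.3],[0,0,2.4]],"delta_pos":[[26,-26,0],[26,-26,0],[26,-26,0],[26,-26,0],[26,-26,0],[26,-26,0],[26,-26,0],[26,-26,0],[26,-26,0],[26,-26,0]],"grip":[100,100,100,100,100,100,100,100,100,100]}'
python3 -m jog '{"rot":[[0,0,0],[0,0,0],[0,0,0],[0,0,0],[0,0,0],[0,0,0],[0,0,0]],"delta_pos":[[21,-22,0],[21,-22,0],[21,-22,0],[21,-22,0],[23,-24,0],[0,0,0],[0,0,0]],"grip":[100,100,100,100,100,100,100]}'
python3 - <<'E'
from station import r, vision
import cv2,numpy as np
from h import *
d=vision.capture("wrist"); cv2.imwrite('pics/w1.png',d["frame"][...,::-1])
for c,s,m in reds(d): print(c,s,onz(d,c,.165))
print(r.sense()["tcp_pos"],r.sense()["ee_rot"])
E
```

```text
time_s: 0.93
tcp_pos: [0.4596, 0.3309, 0.2472]
ee_rot: [[0.997, 0.081, -0.001], [0.081, -0.997, -0.0], [-0.001, 0.0, -1.0]]
wrist_force: [0.2, 1.2, 0.5]
gripper_width: 1.0
time_s: 1.52
tcp_pos: [0.5664, 0.219, 0.2466]
ee_rot: [[0.997, 0.076, -0.002], [0.076, -0.997, -0.001], [-0.002, 0.001, -1.0]]
wrist_force: [-0.6, 0.9, 0.7]
gripper_width: 0.999
[0.56574287 0.21991074 0.24676099] [[ 9.96969931e-01  7.77751028e-02 -1.41045164e-03]
 [ 7.77744001e-02 -9.96970834e-01 -5.46481442e-04]
 [-1.44868180e-03  4.35128536e-04 -9.99998856e-01]]
```

View pics/w1.png

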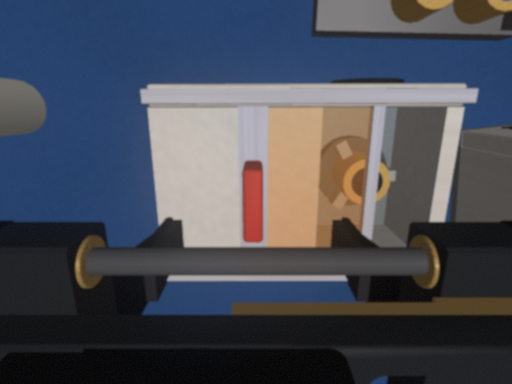

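The wrist view shows the loaded guard's fin at (253,205) between the open fingers. The brass bush is at (365,178), and the rails run parallel to the jaw direction.

```bash
python3 - <<'E'
from station import r, vision
from h import *
d=vision.capture("wrist")
for p in((244,168),(262,168),(244,242),(262,242),(253,205)): print(p,onz(d,p,.165).round(4))
for p in((143,95),(475,92)): print(onz(d,p,.124).round(4))
E
```

```text
(244, 168) [0.5937 0.2315 0.165 ]
(262, 168) [0.5947 0.2182 0.165 ]
(244, 242) [0.5337 0.2275 0.165 ]
(262, 242) [0.5348 0.2132 0.165 ]
(253, 205) [0.5653 0.2227 0.165 ]
[0.6402 0.3204 0.124 ]
[0.664  0.0466 0.124 ]
```

```bash
python3 -m jog '{"rot":[[0,0,0.5],[0,0,0],[0,0,0],[0,0,0],[0,0,0],[0,0,0]],"delta_pos":[[-2,3,-20],[0,0,-25],[0,0,-25],[0,0,-15],[0,0,-6],[0,0,0]],"grip":[100,100,100,100,100,100]}'
python3 -m jog '{"rot":[[0,0,0],[0,0,0],[0,0,0],[0,0,0],[0,0,0],[0,0,0],[0,0,0],[0,0,0]],"delta_pos":[[0,0,0],[0,0,0],[0,0,0],[0,0,0],[0,0,0],[0,0,0],[0,0,0],[0,0,0]],"grip":[15,10,10,10,10,10,10,10]}'
```

```text
time_s: 2.12
tcp_pos: [0.5625, 0.224, 0.1551]
ee_rot: [[0.996, 0.09, -0.003], [0.09, -0.996, -0.002], [-0.003, 0.002, -1.0]]
wrist_force: [-0.6, 0.2, 0.3]
gripper_width: 0.997
time_s: 2.78
tcp_pos: [0.5639, 0.2235, 0.1567]
ee_rot: [[0.996, 0.088, 0.0], [0.088, -0.996, 0.0], [0.0, -0.0, -1.0]]
wrist_force: [-0.1, -0.1, 0.1]
gripper_width: 0.481
```

```bash
python3 -m jog '{"rot":[[0,0,0],[0,0,0],[0,0,0],[0,0,0],[0,0,0],[0,0,0],[0,0,0]],"delta_pos":[[0,0,0],[0,0,0],[0,0,0],[0,0,0],[0,0,0],[0,0,0],[0,0,0]],"grip":[5,5,5,5,5,5,5]}'
python3 - <<'E'
from h import *; import pickle
t=pickle.load(open('d.pkl','rb'))["top"]
# box ends at rail height, fin distances from ends along track, fractions
for A,B,f,a in(((.641,.322),(.66,.042),(.564,.2225),95),((.619,-.03),(.668,-.301),(.562,-.149),101)):
    u=np.array([np.cos(np.radians(a)),np.sin(np.radians(a))]); print((np.array(A)-f)@u,(np.array(f)-B)@u)
E
```

```text
time_s: 3.37
tcp_pos: [0.5638, 0.2232, 0.1565]
ee_rot: [[0.996, 0.087, -0.0], [0.087, -0.996, -0.0], [-0.0, 0.0, -1.0]]
wrist_force: [-0.5, -0.9, -0.6]
gripper_width: 0.182
0.092410380268559 0.18818009430933527
0.10593752209380897 0.16943308539395865
```

```bash
python3 -m jog '{"rot":[[0,0,0],[0,0,0],[0,0,0],[0,0,0],[0,0,0],[0,0,0]],"delta_pos":[[0.4,-5,0],[0.9,-10,0],[0.9,-10,0],[0.9,-10,0],[0.4,-5,0],[0,0,0]],"grip":[5,5,5,5,5,5]}'
python3 -m jog '{"rot":[[0,0,0],[0,0,0],[0,0,0]],"delta_pos":[[0.3,-4,0],[0.4,-4,0],[0,0,0]],"grip":[5,5,5]}'
```

```text
time_s: 3.87
tcp_pos: [0.5671, 0.1815, 0.1565]
ee_rot: [[0.996, 0.087, -0.001], [0.087, -0.996, -0.001], [-0.001, 0.001, -1.0]]
wrist_force: [-1.3, -3.0, 0.3]
gripper_width: 0.181
time_s: 4.12
tcp_pos: [0.5677, 0.1746, 0.1565]
ee_rot: [[0.996, 0.088, -0.001], [0.088, -0.996, -0.001], [-0.001, 0.001, -1.0]]
wrist_force: [-2.1, -0.5, 0.1]
gripper_width: 0.183
```

```bash
for i in 1; do python3 -m jog '{"rot":[[0,0,0],[0,0,0],[0,0,0]],"delta_pos":[[0.3,-3,0],[0.3,-3,0],[0,0,0]],"grip":[5,5,5]}'; done
python3 - <<'E'
from station import r, vision
import cv2
d=vision.capture("wrist"); cv2.imwrite('pics/w2.png',d["frame"][...,::-1])
E
```

```text
time_s: 4.37
tcp_pos: [0.5682, 0.169, 0.1565]
ee_rot: [[0.996, 0.088, -0.001], [0.088, -0.996, -0.001], [-0.001, 0.001, -1.0]]
wrist_force: [-3.8, 0.7, 0.7]
gripper_width: 0.181
```

View pics/w2.png

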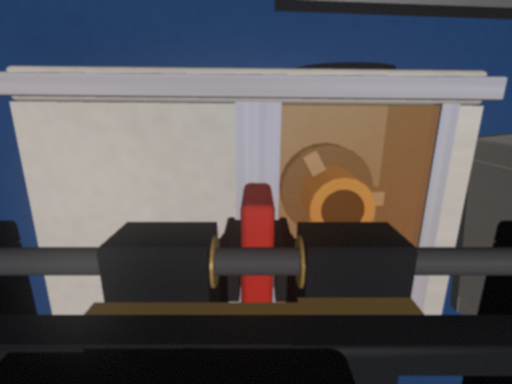

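The bush at (340,205) is now under the pane, and the bar at column 445 is nearly at the end wall. I'm continuing in small steps until it reaches the stop.

```bash
python3 -m jog '{"rot":[[0,0,0],[0,0,0],[0,0,0]],"delta_pos":[[-0.8,-2,0],[0,-2,0],[0,0,0]],"grip":[5,5,5]}'; python3 -m jog '{"rot":[[0,0,0],[0,0,0],[0,0,0]],"delta_pos":[[0,-2,0],[0,-2,0],[0,0,0]],"grip":[5,5,5]}'
```

```text
time_s: 4.67
tcp_pos: [0.5684, 0.1655, 0.1565]
ee_rot: [[0.996, 0.088, 0.001], [0.088, -0.996, 0.0], [0.001, -0.0, -1.0]]
wrist_force: [-0.1, 2.1, -1.5]
gripper_width: 0.181
time_s: 4.92
tcp_pos: [0.5687, 0.1614, 0.1565]
ee_rot: [[0.996, 0.088, 0.002], [0.088, -0.996, 0.001], [0.002, -0.0, -1.0]]
wrist_force: [2.8, 2.4, -2.7]
gripper_width: 0.179
```

```bash
python3 -m jog '{"rot":[[0,0,0],[0,0,0],[0,0,0]],"delta_pos":[[0.5,-2,0],[0.3,-2,0],[0,0,0]],"grip":[5,5,5]}'; python3 -m jog '{"rot":[[0,0,0],[0,0,0],[0,0,0]],"delta_pos":[[0.2,-2,0],[0.2,-2,0],[0,0,0]],"grip":[5,5,5]}'
```

```text
time_s: 5.17
tcp_pos: [0.569, 0.1572, 0.1565]
ee_rot: [[0.996, 0.088, 0.001], [0.088, -0.996, 0.0], [0.001, -0.0, -1.0]]
wrist_force: [2.7, 1.8, -2.9]
gripper_width: 0.182
time_s: 5.42
tcp_pos: [0.5692, 0.1555, 0.1565]
ee_rot: [[0.996, 0.088, 0.001], [0.088, -0.996, 0.004], [0.002, -0.004, -1.0]]
wrist_force: [0.4, 10.3, -3.2]
gripper_width: 0.184
```

```bash
python3 -m jog '{"rot":[[0,0,0],[0,0,0],[0,0,0]],"delta_pos":[[0.2,-2,0],[0,0,0],[0,0,0]],"grip":[5,5,5]}'
```

```text
time_s: 5.67
tcp_pos: [0.5692, 0.1554, 0.1565]
ee_rot: [[0.996, 0.089, 0.002], [0.089, -0.996, 0.006], [0.002, -0.006, -1.0]]
wrist_force: [-2.8, 15.1, -2.4]
gripper_width: 0.181
```

```bash
python3 -m jog '{"rot":[[0,0,0],[0,0,0],[0,0,0],[0,0,0],[0,0,0],[0,0,0],[0,0,0],[0,0,0],[0,0,0]],"delta_pos":[[0,3,0],[0,0,0],[0,0,0],[0,0,0],[0,0,0],[0,0,0],[0,0,0],[0,0,0],[0,0,0]],"grip":[5,5,70,70,70,70,70,70,70]}'; python3 -m jog '{"rot":[[0,0,0],[0,0,0],[0,0,0],[0,0,0],[0,0,0]],"delta_pos":[[0,0,-0],[0,0,20],[0,0,35],[0,0,35],[0,0,0]],"grip":[100,100,100,100,100]}'
python3 - <<'E'
from station import r, vision
import cv2
from h import *
d=vision.capture("top"); w=vision.capture("wrist")
cv2.imwrite('pics/tw3.png',cv2.resize(np.vstack([d["frame"][90:270],w["frame"]])[...,::-1],None,fx=1,fy=1))
E
```

```text
time_s: 6.42
tcp_pos: [0.5692, 0.1542, 0.1566]
ee_rot: [[0.996, 0.088, -0.0], [0.088, -0.996, -0.0], [-0.0, 0.0, -1.0]]
wrist_force: [-0.4, -0.2, -0.3]
gripper_width: 0.629
time_s: 6.83
tcp_pos: [0.5729, 0.1556, 0.2548]
ee_rot: [[0.996, 0.089, 0.014], [0.089, -0.996, 0.005], [0.015, -0.003, -1.0]]
wrist_force: [1.3, -0.3, 0.5]
gripper_width: 0.963
```

View pics/tw3.png

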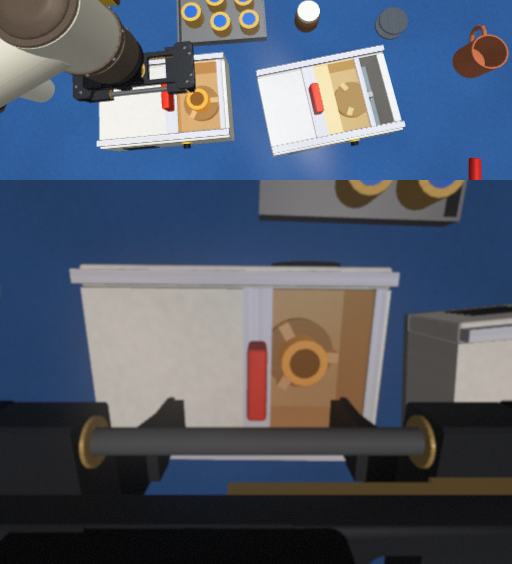

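The loaded guard is fully shut: the bar is at the end wall and the bush is under the pane. On to the empty chamber.

```bash
python3 -m jog '{"rot":[[0,0,1],[0,0,1],[0,0,1],[0,0,1],[0,0,1],[0,0,1],[0,0,0],[0,0,0],[0,0,0],[0,0,0]],"delta_pos":[[-1,-25,0],[-1,-38,0],[-1,-38,0],[-1,-38,0],[-1,-38,0],[-1,-38,0],[-1,-38,0],[-1,-38,0],[0,-11,0],[0,0,0]],"grip":[100,100,100,100,100,100,100,100,100,100]}'
python3 -m jog '{"rot":[[0,0,0]],"delta_pos":[[0,0,0]],"grip":[100]}'
python3 - <<'E'
from station import r, vision
import cv2
d=vision.capture("wrist"); cv2.imwrite('pics/w4.png',d["frame"][...,::-1])
E
```

```text
time_s: 7.77
tcp_pos: [0.5601, -0.1501, 0.2447]
ee_rot: [[0.982, 0.187, -0.003], [0.187, -0.982, 0.0], [-0.003, -0.001, -1.0]]
wrist_force: [-0.0, 0.0, -0.1]
gripper_width: 1.003
time_s: 7.85
tcp_pos: [0.5605, -0.1478, 0.2451]
ee_rot: [[0.982, 0.19, -0.003], [0.19, -0.982, 0.0], [-0.002, -0.001, -1.0]]
wrist_force: [0.6, 0.8, -0.7]
gripper_width: 0.999
```

View pics/w4.png

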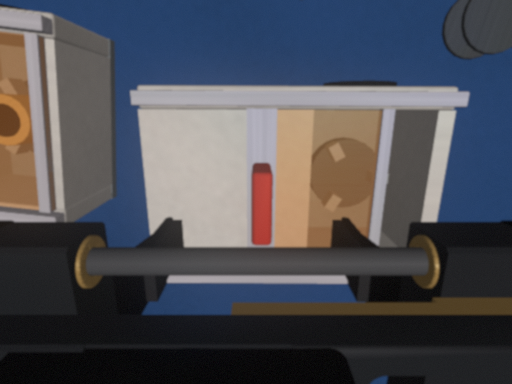

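The fin is at (262,205), the chuck at (340,172) is empty, and the rails are level in the image, from (132,97) to (467,98).

```bash
python3 - <<'E'
from station import r, vision
from h import *
d=vision.capture("wrist")
for p in((253,172),(271,172),(253,244),(271,244)): print(p,onz(d,p,.165).round(4))
A,B=[onz(d,p,.124) for p in((132,97),(467,98))]; print(np.degrees(np.arctan2(*(A-B)[[1,0]])))
print(r.sense()["tcp_pos"],r.sense()["ee_rot"][:,1])
E
```

```text
(253, 172) [ 0.5857 -0.1393  0.165 ]
(271, 172) [ 0.5883 -0.1524  0.165 ]
(253, 244) [ 0.5283 -0.1503  0.165 ]
(271, 244) [ 0.5311 -0.1644  0.165 ]
100.89220812276167
[ 0.56099549 -0.14652697  0.24578494] [ 1.92547930e-01 -9.81287386e-01 -6.01324716e-04]
```

```bash
python3 -m jog '{"rot":[[0,0,0],[0,0,0],[0,0,0],[0,0,0],[0,0,0],[0,0,0],[0,0,0],[0,0,0]],"delta_pos":[[-2.5,-5,-20],[0,0,-25],[0,0,-25],[0,0,-15],[0,0,-5],[0,0,0],[0,0,0],[0,0,0]],"grip":[100,100,100,100,70,50,30,10]}'
python3 -m jog '{"rot":[[0,0,0],[0,0,0],[0,0,0],[0,0,0],[0,0,0],[0,0,0],[0,0,0],[0,0,0],[0,0,0],[0,0,0]],"delta_pos":[[0,0,0],[0,0,0],[0,0,0],[0,0,0],[0,0,0],[0,0,0],[0,0,0],[0,0,0],[0,0,0],[0,0,0]],"grip":[5,5,5,5,5,5,5,5,5,5]}'
python3 -m jog '{"rot":[[0,0,0],[0,0,0],[0,0,0]],"delta_pos":[[0,0,0],[0,0,0],[0,0,0]],"grip":[5,5,5]}'
```

```text
time_s: 8.62
tcp_pos: [0.5598, -0.152, 0.158]
ee_rot: [[0.981, 0.193, 0.003], [0.193, -0.981, -0.0], [0.003, 0.001, -1.0]]
wrist_force: [0.3, 0.9, -0.2]
gripper_width: 0.782
time_s: 9.45
tcp_pos: [0.5587, -0.1524, 0.1565]
ee_rot: [[0.982, 0.191, -0.0], [0.191, -0.982, 0.0], [-0.0, -0.0, -1.0]]
wrist_force: [-0.2, 0.4, 0.6]
gripper_width: 0.182
time_s: 9.7
tcp_pos: [0.5587, -0.1524, 0.1565]
ee_rot: [[0.981, 0.192, -0.0], [0.192, -0.981, 0.0], [-0.0, -0.0, -1.0]]
wrist_force: [-0.4, -0.5, 0.5]
gripper_width: 0.183
```

```bash
python3 -m jog '{"rot":[[0,0,0],[0,0,0],[0,0,0],[0,0,0],[0,0,0],[0,0,0],[0,0,0],[0,0,0]],"delta_pos":[[-1,5,0],[-1.9,10,0],[-1.9,10,0],[-1.9,10,0],[-1.9,10,0],[-1,5,0],[-1,5,0],[0,0,0]],"grip":[5,5,5,5,5,5,5,5]}'
python3 -m jog '{"rot":[[0,0,0],[0,0,0],[0,0,0]],"delta_pos":[[-0.6,3,0],[-0.6,3,0],[0,0,0]],"grip":[5,5,5]}'
```

```text
time_s: 10.37
tcp_pos: [0.548, -0.0958, 0.1565]
ee_rot: [[0.981, 0.193, 0.0], [0.193, -0.981, 0.001], [0.0, -0.001, -1.0]]
wrist_force: [0.4, 3.2, -0.8]
gripper_width: 0.182
time_s: 10.62
tcp_pos: [0.5471, -0.091, 0.1565]
ee_rot: [[0.981, 0.192, 0.0], [0.192, -0.981, 0.0], [0.001, -0.0, -1.0]]
wrist_force: [2.2, 1.1, -2.4]
gripper_width: 0.178
```

```bash
python3 -m jog '{"rot":[[0,0,0],[0,0,0],[0,0,0]],"delta_pos":[[-0.4,3,0],[-0.5,2,0],[0,0,0]],"grip":[5,5,5]}'; python3 -m jog '{"rot":[[0,0,0],[0,0,0],[0,0,0]],"delta_pos":[[-0.4,2,0],[-0.4,2,0],[0,0,0]],"grip":[5,5,5]}'
```

```text
time_s: 10.87
tcp_pos: [0.5462, -0.0862, 0.1565]
ee_rot: [[0.981, 0.192, 0.0], [0.192, -0.981, 0.0], [0.0, -0.0, -1.0]]
wrist_force: [2.6, -0.7, -2.9]
gripper_width: 0.184
time_s: 11.12
tcp_pos: [0.5457, -0.0838, 0.1565]
ee_rot: [[0.981, 0.192, 0.001], [0.192, -0.981, -0.002], [0.0, 0.003, -1.0]]
wrist_force: [4.3, -8.0, -5.3]
gripper_width: 0.181
```

```bash
python3 -m jog '{"rot":[[0,0,0],[0,0,0],[0,0,0]],"delta_pos":[[-0.4,2,0],[0,0,0],[0,0,0]],"grip":[5,5,5]}';python3 -m jog '{"rot":[[0,0,0],[0,0,0],[0,0,0]],"delta_pos":[[-0.4,2,0],[0,0,0],[0,0,0]],"grip":[5,5,5]}'
```

```text
time_s: 11.37
tcp_pos: [0.5457, -0.0837, 0.1565]
ee_rot: [[0.981, 0.191, 0.001], [0.191, -0.981, -0.005], [0.0, 0.005, -1.0]]
wrist_force: [6.3, -16.0, -6.9]
gripper_width: 0.179
time_s: 11.62
tcp_pos: [0.5457, -0.0836, 0.1565]
ee_rot: [[0.981, 0.191, 0.002], [0.191, -0.981, -0.007], [0.0, 0.008, -1.0]]
wrist_force: [9.1, -25.1, -9.7]
gripper_width: 0.182
```

At the stop: no further movement at 25 N. I'm backing off the load, releasing and rising, then checking.

```bash
python3 -m jog '{"rot":[[0,0,0],[0,0,0],[0,0,0],[0,0,0],[0,0,0],[0,0,0],[0,0,0],[0,0,0],[0,0,0],[0,0,0]],"delta_pos":[[1,-5,0],[0,0,0],[0,0,0],[0,0,0],[0,0,0],[0,0,0],[0,0,0],[0,0,0],[0,0,0],[0,0,0]],"grip":[5,5,70,70,70,70,70,70,70,70]}'; python3 -m jog '{"rot":[[0,0,0],[0,0,0],[0,0,0],[0,0,0],[0,0,0],[0,0,0]],"delta_pos":[[0,0,20],[0,0,35],[0,0,35],[-35,0,10],[-35,0,0],[0,0,0]],"grip":[70,70,70,70,70,70]}'
python3 -m jog '{"rot":[[0,0,0],[0,0,0],[0,0,0],[0,0,0],[0,0,0],[0,0,0]],"delta_pos":[[-35,0,0],[-35,0,0],[-15,0,0],[0,0,0],[0,0,0],[0,0,0]],"grip":[70,70,70,70,70,70]}'
python3 - <<'E'
from station import r, vision
import cv2
from h import *
d=vision.capture("top"); s=vision.capture("scene")
cv2.imwrite('pics/f.png',np.vstack([d["frame"][100:260],s["frame"]])[...,::-1])
E
```

```text
time_s: 12.45
tcp_pos: [0.5454, -0.0834, 0.1566]
ee_rot: [[0.981, 0.192, -0.0], [0.192, -0.981, 0.0], [-0.0, -0.0, -1.0]]
wrist_force: [-0.0, -0.2, 0.3]
gripper_width: 0.664
time_s: 12.95
tcp_pos: [0.4697, -0.0837, 0.257]
ee_rot: [[0.982, 0.191, -0.002], [0.191, -0.982, 0.002], [-0.002, -0.002, -1.0]]
wrist_force: [-0.2, 0.8, -0.7]
gripper_width: 0.701
time_s: 13.45
tcp_pos: [0.3913, -0.0834, 0.2569]
ee_rot: [[0.981, 0.192, 0.001], [0.192, -0.981, -0.0], [0.001, 0.0, -1.0]]
wrist_force: [0.5, -0.4, -0.3]
gripper_width: 0.7
```

View pics/f.png

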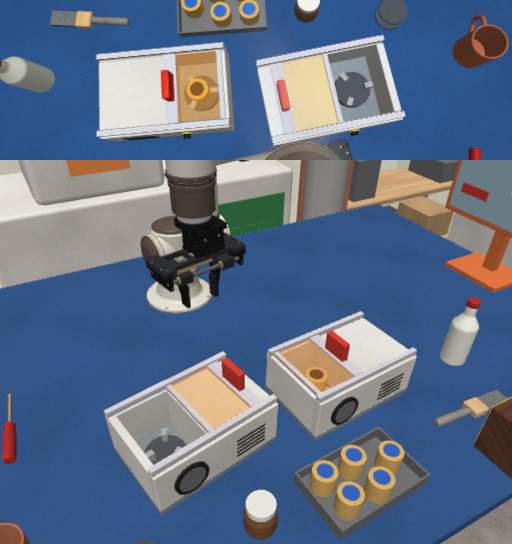

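Both guards are as asked: the loaded one is shut with its bush under the pane, and the empty one is fully open. The gripper is clear of both.

```bash
python3 -c "
from station import finish_job
print(finish_job())"
```

```text
the job is handed in; nothing more can be done
None
```

Both guards are where you asked, done in the order asked, and I handed the job in at about 13.5 s of the 43 s allowed.

- **Loaded chamber:** I gripped the fin of the chamber with the brass bush (at +y) and slid its guard about 68 mm to the shut stop. It stopped moving and the wrist force rose to 15 N, so I let go.
- **Empty chamber:** I slid the other guard about 70 mm to the open stop. It did not move further at 25 N along the track, and I released it and backed the arm away.

**Last checks:**
- The final top and scene pictures show the loaded opening fully covered with the bush under the pane. The empty chuck is uncovered, with nothing else disturbed and the gripper clear of both.
- From rough image measurements, the two fins sit about 124 mm apart along their tracks, against the 120 mm stroke. That is within measuring error.
- No check failed.

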